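# Load the sample carrier and start the run

## Task

Load the three slim amber bottles with white caps into the empty cells of the grey divided carrier, one per cell, each lowered (not dropped) and left standing upright on the cell floor. Then start the run on the key panel: press the small round key all the way down, let it up, and then press the bar-shaped key all the way down; do not press the large round key. Leave the bottle already in the carrier and everything else on the bench where it is.

Things in the scene. Friction and masses are not known exactly. Their poses are not given: they have to be found in the camera images.
- bottle_short: The shortest of the three slim amber glass bottles to load: upright straight cylinder 44 mm across, 85 mm tall overall, the top 20 mm being a white screw cap 40 mm across; paper label. Origin at the centre of its underside, z up along its axis.
- bottle_medium: The middle one of the three slim amber glass bottles to load: upright straight cylinder 44 mm across, 100 mm tall overall, the top 20 mm being a white screw cap 40 mm across; paper label. Origin at the centre of its underside, z up along its axis.
- bottle_tall: The tallest of the three slim amber glass bottles to load: upright straight cylinder 44 mm across, 115 mm tall overall, the top 20 mm being a white screw cap 40 mm across; paper label. Origin at the centre of its underside, z up along its axis.
- carrier: Grey plastic carrier fixed to the bench, 150 x 150 mm, 32 mm high, divided into 2 x 2 square cells 60 mm wide whose centres lie 37 mm either way from its centre along its x and y axes; outer walls 8 mm, dividers 14 mm thick; cell floor 6 mm above the table. Origin at the centre of its underside.
- pad0: Thin black rubber disc (48 mm across, 1 mm thick) lying on the cell floor at the centre of an EMPTY cell of the carrier (three such discs, one per empty cell). Origin at its centre, on the cell floor, 6 mm above the table.
- pad1: Thin black rubber disc (48 mm across, 1 mm thick) lying on the cell floor at the centre of an EMPTY cell of the carrier (three such discs, one per empty cell). Origin at its centre, on the cell floor, 6 mm above the table.
- pad2: Thin black rubber disc (48 mm across, 1 mm thick) lying on the cell floor at the centre of an EMPTY cell of the carrier (three such discs, one per empty cell). Origin at its centre, on the cell floor, 6 mm above the table.
- occupant: Clear glass bottle with a blue cap, 44 mm across, 95 mm tall, already standing in the fourth cell of the carrier; leave it there. Origin at the centre of its underside.
- panel: Grey key panel box fixed to the bench, 80 mm (x) by 200 mm (y), 40 mm high, with three white keys in a row along its y axis, 60 mm apart, in any order; each key sits on a 46 x 52 mm, 4 mm thick plate and stands 13 mm out of it. Origin at the centre of its underside.
- key_small_top (a point): Small round key, 16 mm across: to be pressed first. Origin of this point: centre of the key cap's top face, 57 mm above the table when released.
- key_small (a joint): Travel of the small round key, m, 0 released, 0.005 fully down (spring return, about 5 N).
- key_bar_top (a point): Bar-shaped key, 14 mm (x) by 44 mm (y): to be pressed second. Origin of this point: centre of the key cap's top face, 57 mm above the table when released.
- key_bar (a joint): Travel of the bar-shaped key, m, 0 released, 0.005 fully down (spring return, about 5 N).
- key_large_top (a point): Large round key, 36 mm across: not to be pressed. Origin of this point: centre of the key cap's top face, 57 mm above the table when released.
- key_large (a joint): Travel of the large round key, m, 0 released, 0.005 fully down (spring return, about 5 N).
- stock: Bystander: big amber stock bottle, 80 mm across, 150 mm tall, blue cap. Origin at the centre of its underside.
- clear_bottle: Bystander: clear glass bottle, 68 mm across, 120 mm tall, blue cap. Origin at the centre of its underside.
- beaker: Bystander: open glass beaker, 64 mm across, 80 mm tall. Origin at the centre of its underside.
- carton: Bystander: cardboard carton, 70 x 160 mm, 50 mm high. Origin at the centre of its underside.
- tip_box: Bystander: grey flat box with clear lid, 82 x 117 mm, 42 mm high. Origin at the centre of its underside.
- wrench: Bystander: steel wrench lying flat, 140 mm long along its x axis. Origin at the middle of its underside.

How it is judged:
By the outcome, as a careful person would: the job done as asked, in the order asked, and still so for the second after the job is handed in, with the robot touching nothing.
It also fails if it takes over 72 s, if anything falls off the work surface, if the arm or the gripper's body presses on something with over 40 N, if the wrist force passes 120 N, or if a joint passes its speed limit or range.

## Robot

A 6-joint arm with a two-finger parallel gripper is mounted at the origin on the work surface. World frame = base frame: x ahead of the robot, y to its left, z up, the work surface at z = 0. Lengths are in m, angles in rad, forces in N, time in s.
With the tool pointing down it reaches from about 0.35 to 0.975 m from the base axis. Payload 17.4 kg.
Tool frame: the origin (TCP) lies at the very end of the fingers, on their centre line; the grasp point (between the pads) lies 19 mm behind it; z points along the fingers, y is the line along which they close (so a half turn about z gives the same grasp; the last joint's range is limited). The gripper opens to 85 mm and grips with 20 to 120 N. Pads are 22 mm wide; open, the fingers measure 114 mm over their backs; the gripper's body (76 mm by 85 mm) begins 54 mm behind the grasp point. The pads swing forward as they close: fully open they stand 13 mm farther back than shut.
Start: joints at [-1.155, 0.116, 1.442, -0, 1.584, -0.038], TCP at [0.296, -0.607, 0.231] pointing down, gripper open.
Joint ranges: [-2.83, 2.83], [-0.83, 2.19], [0.07, 2.5], [-1.14, 4.28], [0.01, 3], [-2.97, 2.97]. Speed limits (rad/s): [1.89, 1.89, 2.22, 3.14, 3.14, 3.14].

## Interface

Orientations are given as a 3x3 rotation matrix whose columns are the frame's x, y, z axes.
In Python, from cell import * gives the robot as it stands. The module is installed in compiled form; this text tells all that it offers.
- The arm moves only by the tool apply_moves, never from a script. Its argument "deltas" is a list of rows, each an object with "translation": the shift along the world's x, y, z in mm, a list of three; "yaw": the turn about the world's z in rad. A call has 1 to 5 rows; each row is the pose to reach, as a shift and turn from the pose commanded when the call began; what a row does not reach only later rows make up. A row lasts 1/12 s, in which the tool goes at most 41.7 mm and 7.16 degrees, less where a joint would pass 70% of its speed; a pose out of reach is approached as far as the arm can. A call with a gripper value outside its range is refused whole. "jaw" is the finger opening in mm, from 0 to 85.4, set as the call begins (left out, the last holds). The fingers move at their own pace and stop on an object; "newtons" is the grip in N (left out, the last holds). Time passes only in rows, so rows that repeat a pose let the fingers close. It gives the time, the measured TCP pose, the force, the opening and the grip force at its end, in the units of the state.
- read_state(): the state, without advancing time (a new reading comes with each control period).
- grab_frame(name): name is "scene" or "side" or "wrist"; returns the picture (480x640x3 uint8, red, green, blue); there is no depth.
- camera_info(name): a dict with "vertical_fov" (degrees; the focal length in pixels is half the picture's height over the tangent of half this angle, whatever the lens; pixels are square), "cx", "cy" (the principal point, pixels), "position" and "attitude" of the camera in the world. Camera axes: x right, y down, z forward; pixel columns grow to the right and rows downward; lengths in m; the calibration is good to about 2 mm. A picture is of the moment at which its call begins: read the wrist's pose just before it. camera_info takes no time and is no camera call; for the wrist camera it gives the pose at the moment of the call.
- sign_off(): hands the job in; it is judged then, once.
Trained networks look in the newest picture that a camera, given by its name, has taken for a name from the list of things; names that differ only in an ending like _2 or _b are one class to them, and where a whole thing is asked for, a point or a joint stands for the part that bears it (a point fixed in the world has none). Each returns a list of dicts, best first, with "score" (0 to 1); they miss things now and then, are a little off and sometimes report something else, mostly with a low value. They report only what shows in the picture. A call takes as long as a camera call.
- masks_of(camera, target): "mask" (480x640 bool, what is visible of it).
- tip_of(camera, target): "centre" ([x, y, z] in m, in world coordinates, good to about 4 mm: a listed point, or the origin of a listed thing).
The state is a dict: "clock": time; "joint_positions": joint angles; "qvel": joint speeds; "joint_efforts": joint torques, N m; "position": TCP position; "ee_rot": TCP orientation; "contact_force": force on the tool from outside, world axes, zero at the start; "torque": the same for the moment, N m; "gripper_width": opening from 0.0 (shut) to 1.0 (fully open); "gripper_force": force on a finger pad.
Only numpy, scipy, OpenCV 4.12 (cv2) and the standard library are available. Lean on these libraries where they do the work, as an engineer would, in place of code of your own. Each camera call takes 0.05 s, during which the arm holds its last target. There are 200 camera calls.

## Working session

There is one attempt and no reset: what is moved stays moved. The work goes in short steps, Python scripts to look and compute and a tool call to move; the robot and the scene stay as the last step left them, time stands still between calls to the robot, and variables do not carry over. Pictures are saved under pics/ and viewed, at most 10 in all, crops included, and the job is handed in when it is done.

Besides the shell and the picture viewer there is one more tool, called after ">>>" as name(argument=value, ...) on one line, values as JSON. apply_moves: Moves the arm, as the interface text tells. Its arguments: {"type":"object","properties":{"deltas":{"type":"array"},"jaw":{"type":"number"},"newtons":{"type":"number"}},"required":["deltas"]}

```bash
mkdir -p pics; python3 - <<'E'
from cell import *
import cv2,numpy as np
s=read_state();print(s['clock'],s['position'],s['ee_rot'])
fs=[]
for c in ['scene','side']:
    f=grab_frame(c);fs.append(f);i=camera_info(c);print(c,i['position'])
    for t in ['bottle_short','bottle_medium','bottle_tall','carrier','pad0','occupant','panel','key_small_top','key_bar_top','key_large_top','stock','clear_bottle','beaker','carton','tip_box','wrench']:
        r=tip_of(c,t); print(t,[(np.round(np.array(q['centre'])*1000).astype(int).tolist(),round(q['score'],2)) for q in r[:4]])
    cv2.imwrite(f'pics/{c}.png',f[:,:,::-1])
print(read_state()['clock'])
E
```

```text
0.0 [ 0.29581457 -0.60650506  0.2305532 ] [[ 8.98778744e-01  4.38402253e-01 -4.82741962e-04]
 [ 4.38402517e-01 -8.98778103e-01  1.07478847e-03]
 [ 3.73117832e-05 -1.17763232e-03 -9.99999306e-01]]
scene [ 1.19847237 -0.50877786  1.17450808]
bottle_short [([618, 235, 2], 0.86)]
bottle_medium [([621, 29, 0], 0.9)]
bottle_tall [([463, 342, 3], 0.86)]
carrier [([541, -238, -2], 0.63), ([298, 266, 1], 0.42)]
pad0 [([507, -201, 13], 0.63), ([513, -278, 2], 0.61), ([586, -270, 7], 0.59)]
occupant [([582, -195, 6], 0.83), ([544, -234, 1], 0.74)]
panel [([462, 28, 5], 0.79)]
key_small_top [([458, 29, 59], 0.46), ([758, 158, -2], 0.21)]
key_bar_top [([468, -30, 54], 0.63), ([586, -270, 6], 0.57)]
key_large_top [([454, 87, 57], 0.68)]
stock [([760, 157, 0], 0.6)]
clear_bottle [([585, -269, 7], 0.69), ([426, -439, 1], 0.65), ([580, -194, 6], 0.59), ([514, -278, 6], 0.46)]
beaker [([629, 438, -4], 0.72)]
carton [([297, 265, 0], 0.7), ([767, -32, 3], 0.56)]
tip_box [([581, -193, 7], 0.72), ([297, 267, 0], 0.64), ([615, 237, -3], 0.3)]
wrench [([369, -250, 1], 0.85)]
side [0.14741312 1.13980388 1.00478124]
bottle_short [([620, 238, 4], 0.64), ([624, 34, 0], 0.52)]
bottle_medium [([624, 35, 4], 0.9), ([756, 163, -2], 0.24)]
bottle_tall [([457, 339, 3], 0.79)]
carrier [([546, -238, 2], 0.83), ([366, -247, 3], 0.67)]
pad0 [([511, -277, 5], 0.59), ([500, -202, 8], 0.5)]
occupant [([578, -198, 6], 0.74)]
panel [([458, 29, 1], 0.62), ([632, 437, -3], 0.23)]
key_small_top [([298, 268, -4], 0.64), ([466, 28, 57], 0.61), ([457, 25, 4], 0.51)]
key_bar_top [([543, -236, -1], 0.74), ([469, -35, 60], 0.64)]
key_large_top [([366, -252, 0], 0.58), ([450, 82, 55], 0.46)]
stock [([757, 164, -2], 0.58)]
clear_bottle [([425, -442, 1], 0.93)]
beaker [([633, 435, -5], 0.71)]
carton [([771, -39, -1], 0.97)]
tip_box [([297, 266, 0], 0.67)]
wrench [([365, -252, 2], 0.55)]
1.7
```

View pics/scene.png

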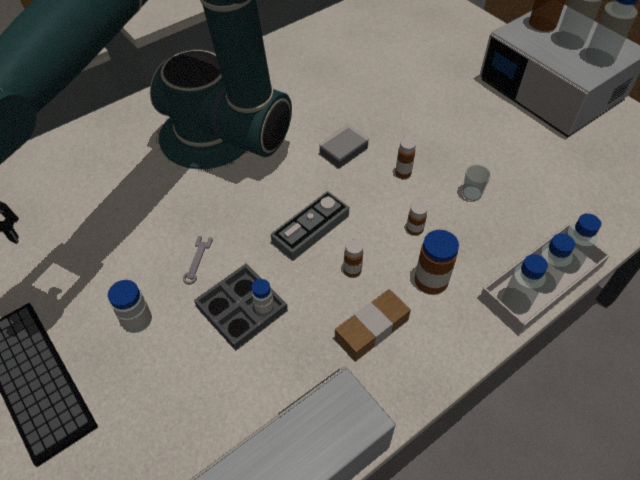

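View pics/side.png

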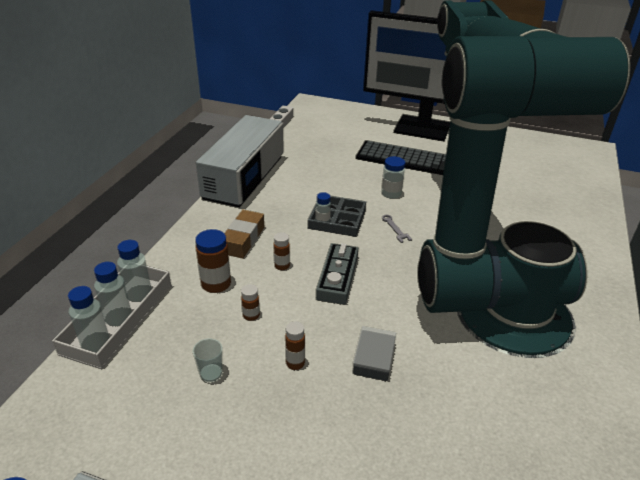

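The scene view shows the three amber bottles with white caps at (405,158), (417,218) and (353,258). The carrier is at (240,303) with its occupant in the right cell, and the panel is at (310,222) with its keys in the order bar, small, large. The side view agrees, so I'm moving above the carrier for a close look.

>>> apply_moves(deltas=[{"translation": [23, 34, 0], "yaw": 0.1}, {"translation": [46, 68, 0], "yaw": 0.2}, {"translation": [69, 102, 10], "yaw": 0.3}, {"translation": [92, 136, 20], "yaw": 0.4}, {"translation": [115, 170, 30], "yaw": 0.42}], jaw=85)

```text
clock: 2.12
position: [0.4105, -0.4364, 0.2613]
ee_rot: [[0.637, 0.771, 0.0], [0.771, -0.637, 0.0], [0.0, 0.0, -1.0]]
contact_force: [0.3, -1.0, 0.0]
gripper_width: 0.996
gripper_force: 0.0
```

>>> apply_moves(deltas=[{"translation": [23, 34, 0], "yaw": 0}, {"translation": [46, 68, 0], "yaw": 0}, {"translation": [69, 102, 10], "yaw": 0}, {"translation": [92, 136, 20], "yaw": 0}, {"translation": [115, 170, 30], "yaw": 0}])

```text
clock: 2.53
position: [0.5246, -0.2676, 0.2911]
ee_rot: [[0.642, 0.767, 0.0], [0.767, -0.642, -0.0], [0.0, 0.0, -1.0]]
contact_force: [0.8, -1.0, 0.9]
gripper_width: 0.99
gripper_force: 0.0
```

```bash
cat > look.py <<'E'
from cell import *
import cv2,numpy as np,sys
def look(ts,name=None,c='wrist'):
    s=read_state();i=camera_info(c);f=grab_frame(c)
    print(round(s['clock'],2),np.round(s['position']*1000 if hasattr(s['position'],'shape') else np.array(s['position'])*1000,1),'ydir',np.round(np.degrees(np.arctan2(-s['ee_rot'][1][1],-s['ee_rot'][0][1])),1),'cam',np.round(i['position'],3))
    for t in ts:
        r=tip_of(c,t); print(t,[(np.round(np.array(q['centre'])*1000).astype(int).tolist(),round(q['score'],2)) for q in r[:4]])
    if name: cv2.imwrite(f'pics/{name}.png',f[:,:,::-1])
if __name__=='__main__': look(sys.argv[2:],sys.argv[1] if sys.argv[1]!='-' else None)
E
python3 look.py w1 carrier pad0 occupant
```

```text
2.53 [ 524.6 -267.6  291.1] ydir 140.1 cam [ 0.577 -0.203  0.434]
carrier [([546, -239, 2], 0.76)]
pad0 [([506, -202, 4], 0.91), ([590, -270, 7], 0.75), ([509, -275, 4], 0.55)]
occupant [([543, -236, 2], 0.72)]
```

View pics/w1.png

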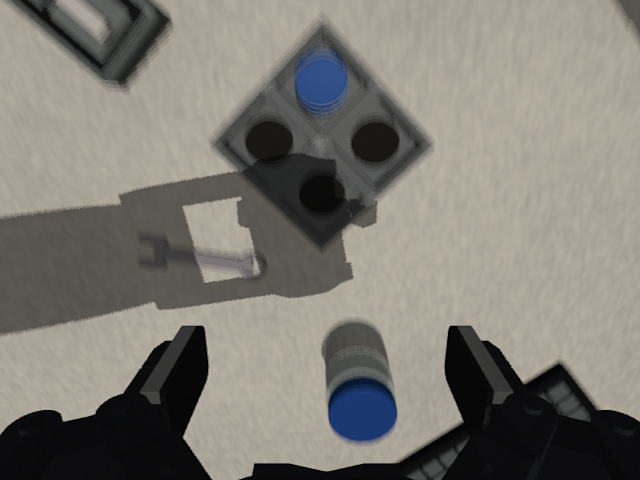

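The carrier shows as a diamond. Its three empty pads are at (269,140), (375,142) and (322,194), the blue-capped occupant is at (321,82), and the top corners are at (323,15), (211,145), (433,145) and (321,250).

```bash
cat > px.py <<'E'
from cell import *
import numpy as np
def ray(c,uv,z,info=None):
    i=info or camera_info(c);f=240/np.tan(np.radians(i['vertical_fov'])/2)
    R=np.array(i['attitude']);p=np.array(i['position'])
    d=R@np.array([(uv[0]-i['cx'])/f,(uv[1]-i['cy'])/f,1]);return (p+d*(z-p[2])/d[2])*1000
E
python3 - <<'E'
from px import *
import numpy as np
print(camera_info('wrist'))
for uv in [(269,140),(375,142),(322,194)]: print(uv,ray('wrist',uv,.007).round(1))
for uv in [(323,15),(211,145),(433,145),(321,250)]: print(uv,ray('wrist',uv,.032).round(1))
print(ray('wrist',(321,75),.101).round(1))
S=[(619,236),(622,32),(460,341)]
E
python3 look.py w1b pad0
```

```text
{'vertical_fov': 59.27630998349561, 'cx': 326.0990230479805, 'cy': 242.30419253906715, 'position': array([ 0.57714254, -0.20362585,  0.43409495]), 'attitude': array([[ 7.67975538e-01, -6.05494102e-01, -2.08783300e-01],
       [-6.40479128e-01, -7.25901162e-01, -2.50706979e-01],
       [ 2.45557346e-04,  3.26258173e-01, -9.45280670e-01]])}
(269, 140) [ 508.  -198.6    7. ]
(375, 142) [ 587.3 -267.2    7. ]
(322, 194) [ 513.3 -273.8    7. ]
(323, 15) [ 617.3 -151.6   32. ]
(211, 145) [ 467.4 -167.6   32. ]
(433, 145) [ 626.6 -300.4   32. ]
(321, 250) [ 479.1 -313.3   32. ]
[ 584.  -189.7  101. ]
2.73 [ 524.5 -268.7  290.7] ydir 140.2 cam [ 0.577 -0.204  0.434]
pad0 [([508, -278, 9], 0.91), ([505, -202, 8], 0.55)]
```

```bash
python3 - <<'E'
from px import *
import cv2
f=cv2.imread('pics/w1b.png');g=cv2.cvtColor(f,cv2.COLOR_BGR2GRAY)
m=(g<28).astype('uint8');m[260:]=0;m[:,:200]=0;m[:,450:]=0
n,l,st,ce=cv2.connectedComponentsWithStats(m)
P=[]
for k in range(1,n):
    if st[k,4]>400: print(st[k],ce[k].round(1),ray('wrist',ce[k],.007).round(1))
for c in ['scene','side']:
    r=masks_of(c,'pad0')
    for q in r:
        ys,xs=np.nonzero(q['mask']);print(c,round(q['score'],2),len(xs),ray(c,(xs.mean(),ys.mean()),.007).round(1))
E
```

```text
[ 246  121   47   49 1816] [269.1 145. ] [ 503.9 -203.4    7. ]
[ 351  122   48   48 1771] [374.4 145.7] [ 583.4 -271.     7. ]
[ 299  175   46   45 1633] [321.3 197.2] [ 509.5 -276.9    7. ]
scene 0.8 304 [ 585.5 -272.1    7. ]
scene 0.68 256 [ 505.1 -203.8    7. ]
scene 0.66 1311 [286.4 275.2   7. ]
scene 0.54 284 [ 511.6 -278.3    7. ]
side 0.59 16 [ 506.4 -214.4    7. ]
```

View pics/w1b.png

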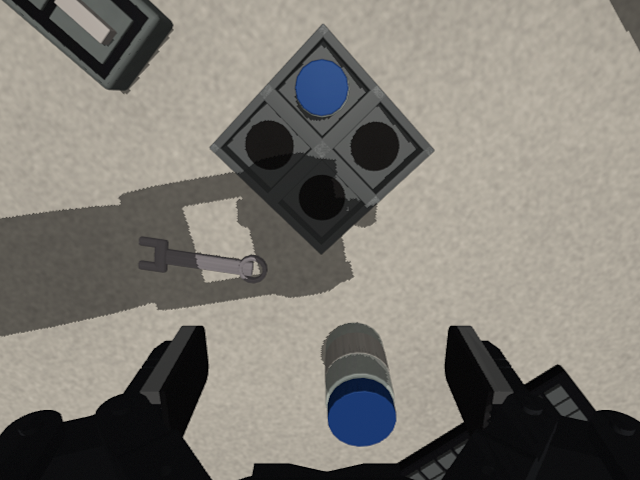

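Now sharp: pads at (269,145), (374,146) and (321,197), which fixes the cell centres. Next, towards the short bottle.

>>> apply_moves(deltas=[{"translation": [7, 41, 0], "yaw": 0}, {"translation": [14, 82, 0], "yaw": 0}, {"translation": [21, 122, 0], "yaw": 0}, {"translation": [28, 163, 0], "yaw": 0}, {"translation": [35, 204, 0], "yaw": 0}])

```text
clock: 3.35
position: [0.5587, -0.0648, 0.2904]
ee_rot: [[0.644, 0.765, 0.0], [0.765, -0.644, -0.0], [-0.0, 0.0, -1.0]]
contact_force: [0.4, -0.1, -0.3]
gripper_width: 0.994
gripper_force: 0.0
```

>>> apply_moves(deltas=[{"translation": [7, 41, -10], "yaw": 0}, {"translation": [14, 82, -20], "yaw": 0}, {"translation": [21, 122, -30], "yaw": 0}, {"translation": [28, 163, -40], "yaw": 0}, {"translation": [35, 204, -40], "yaw": 0}])

```text
clock: 3.77
position: [0.593, 0.1359, 0.2483]
ee_rot: [[0.643, 0.766, -0.002], [0.766, -0.643, -0.001], [-0.002, -0.001, -1.0]]
contact_force: [0.3, -0.6, -0.1]
gripper_width: 0.995
gripper_force: 0.0
```

```bash
python3 - <<'E'
from look import look
from px import *
grab_frame('wrist');look(['bottle_short','stock'],'w2')
for c in ['wrist','scene','side']:
  if c!='wrist': grab_frame(c)
  for t,h in [('bottle_short',.085)]+([('bottle_medium',.1),('bottle_tall',.115)] if c!='wrist' else []):
    for q in masks_of(c,t)[:2]:
        ys,xs=np.nonzero(q['mask']);print(c,t,round(q['score'],2),len(xs),xs.min(),xs.max(),ys.min(),ys.max(),ray(c,(xs.mean(),ys.mean()),h/2).round(1))
E
```

```text
3.82 [593.6 141.9 248.6] ydir 140.1 cam [0.647 0.207 0.392]
bottle_short [([618, 237, 2], 0.9)]
stock [([760, 164, -2], 0.93), ([450, 90, 60], 0.55), ([460, 24, 52], 0.48)]
wrist bottle_short 0.58 3286 241 307 59 120 [618.  229.7  42.5]
scene bottle_short 0.83 525 406 426 202 234 [620.7 233.   42.5]
scene bottle_short 0.28 134 284 300 224 238 [463.2 -31.5  42.5]
scene bottle_medium 0.8 645 342 362 239 276 [620.8  28.7  50. ]
scene bottle_tall 0.54 154 321 334 196 210 [458.1  83.4  57.5]
side bottle_short 0.95 545 242 259 284 319 [619.9 236.1  42.5]
side bottle_medium 0.66 575 273 289 232 269 [620.7  33.   50. ]
side bottle_tall 0.58 876 285 304 322 369 [461.3 344.3  57.5]
side bottle_tall 0.51 1214 225 262 210 257 [747.6   2.   57.5]
```

View pics/w2.png

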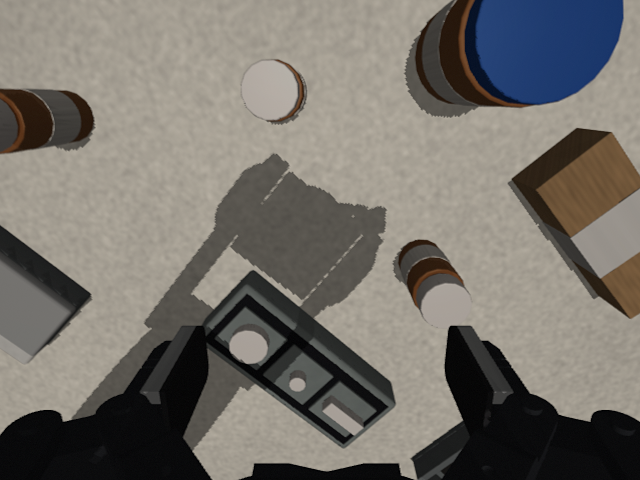

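The wrist view shows the short cap at (271,90), the medium cap at (445,303), and the keys: large (248,344), small (297,381), bar (342,417).

```bash
python3 - <<'E'
from px import *
s=read_state();print(np.array(s['position'])*1000)
for n,uv,z in [('short',(270.5,90.5),.085),('med',(445,303.5),.1),('L',(248.5,344),.057),('S',(297.5,381),.057),('B',(342.5,417.5),.057),('tallbase',(75,120),0.0)]: print(n,ray('wrist',uv,z).round(1))
E
```

```text
[593.46245596 134.65210383 250.7293346 ]
short [619.6 227.3  85. ]
med [619.5  23.9 100. ]
L [453.   80.4  57. ]
S [460.8  20.8  57. ]
B [466.4 -40.1  57. ]
tallbase [460.8 329.4   0. ]
```

>>> apply_moves(deltas=[{"translation": [9, 34, -15], "yaw": 0}, {"translation": [18, 68, -30], "yaw": 0}, {"translation": [24, 92, -50], "yaw": 0}, {"translation": [26, 100, -80], "yaw": 0}, {"translation": [26, 100, -105], "yaw": 0}])

```text
clock: 4.83
position: [0.6194, 0.2371, 0.1437]
ee_rot: [[0.641, 0.768, -0.0], [0.768, -0.641, 0.0], [-0.0, -0.0, -1.0]]
contact_force: [0.1, -1.1, -0.8]
gripper_width: 0.994
gripper_force: 0.0
```

>>> apply_moves(deltas=[{"translation": [0, 0, -20], "yaw": 0}, {"translation": [0, 0, -40], "yaw": 0}, {"translation": [0, 0, -40], "yaw": 0}])

```text
clock: 5.08
position: [0.6178, 0.2346, 0.101]
ee_rot: [[0.642, 0.767, -0.005], [0.767, -0.642, -0.002], [-0.005, -0.003, -1.0]]
contact_force: [-1.4, -0.5, -0.5]
gripper_width: 0.995
gripper_force: 0.0
```

```bash
python3 - <<'E'
from look import look
from px import *
look(['bottle_short'],'w3')
for q in masks_of('wrist','bottle_short')[:2]:
    ys,xs=np.nonzero(q['mask']);print(round(q['score'],2),len(xs),xs.min(),xs.max(),ys.min(),ys.max())
import cv2
g=cv2.imread('pics/w3.png').astype(int);w=((g.min(2)>150)).astype('uint8')
print(camera_info('wrist')['position'])
n,l,st,ce=cv2.connectedComponentsWithStats(w)
for k in range(1,n):
    if st[k,4]>1500: print(st[k],ce[k].round(1),ray('wrist',ce[k],.085).round(1))
E
```

```text
5.08 [617.8 234.6 101. ] ydir 140.1 cam [0.671 0.3   0.244]
bottle_short [([616, 237, 0], 0.92)]
0.57 10640 282 375 205 343
[0.67256819 0.30003283 0.25038746]
```

View pics/w3.png

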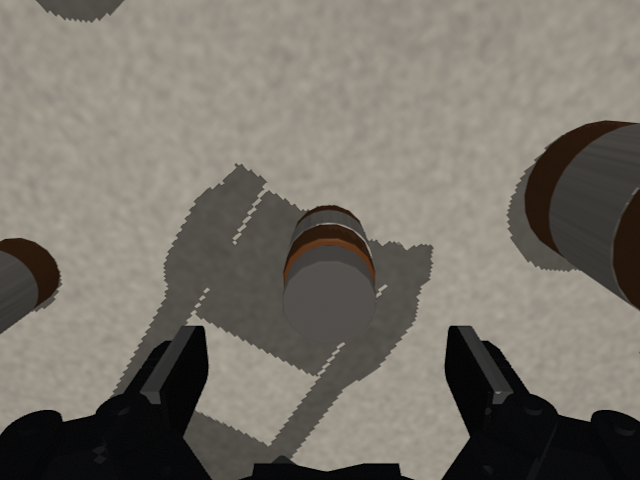

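The short cap, at (329,302), sits centred between the fingers (207 to 447). Descending and gripping.

>>> apply_moves(deltas=[{"translation": [0, 0, -25], "yaw": 0}, {"translation": [0, 0, -50], "yaw": 0}, {"translation": [0, 0, -65], "yaw": 0}, {"translation": [0, 0, -70], "yaw": 0}, {"translation": [0, 0, -70], "yaw": 0}])

```text
clock: 5.65
position: [0.6193, 0.2351, 0.0354]
ee_rot: [[0.642, 0.767, -0.001], [0.767, -0.642, -0.0], [-0.001, -0.0, -1.0]]
contact_force: [0.4, 0.3, -0.3]
gripper_width: 0.993
gripper_force: 0.0
```

>>> apply_moves(deltas=[{"translation": [0, 0, 0], "yaw": 0}, {"translation": [0, 0, 0], "yaw": 0}, {"translation": [0, 0, 0], "yaw": 0}, {"translation": [0, 0, 0], "yaw": 0}, {"translation": [0, 0, 0], "yaw": 0}], jaw=30, newtons=45)

```text
clock: 6.07
position: [0.62, 0.2355, 0.0372]
ee_rot: [[0.642, 0.767, 0.002], [0.767, -0.642, 0.001], [0.002, 0.001, -1.0]]
contact_force: [-1.6, -0.6, 7.0]
gripper_width: 0.502
gripper_force: 45.6
```

>>> apply_moves(deltas=[{"translation": [0, 0, 0], "yaw": 0}, {"translation": [0, 0, 0], "yaw": 0}, {"translation": [0, 0, 0], "yaw": 0}])

```text
clock: 6.32
position: [0.62, 0.2354, 0.0371]
ee_rot: [[0.642, 0.767, 0.002], [0.767, -0.642, 0.001], [0.002, 0.001, -1.0]]
contact_force: [-1.3, -0.6, 7.4]
gripper_width: 0.5
gripper_force: 45.6
```

Gripped. Lifting and carrying it to the cell at (584.5, -271.5).

>>> apply_moves(deltas=[{"translation": [0, 0, 20], "yaw": 0}, {"translation": [0, 0, 55], "yaw": 0}, {"translation": [-2, -20, 90], "yaw": 0}, {"translation": [-4, -52, 115], "yaw": 0}, {"translation": [-7, -90, 130], "yaw": 0}])

```text
clock: 6.73
position: [0.613, 0.1455, 0.1697]
ee_rot: [[0.64, 0.768, 0.004], [0.768, -0.64, 0.001], [0.003, 0.003, -1.0]]
contact_force: [1.8, -1.0, -1.7]
gripper_width: 0.5
gripper_force: 46.0
```

>>> apply_moves(deltas=[{"translation": [-3, -40, 5], "yaw": 0}, {"translation": [-6, -80, 10], "yaw": 0}, {"translation": [-9, -120, 10], "yaw": 0}, {"translation": [-12, -160, 10], "yaw": 0}, {"translation": [-15, -200, 10], "yaw": 0}])

```text
clock: 7.15
position: [0.597, -0.0566, 0.1764]
ee_rot: [[0.642, 0.767, 0.001], [0.767, -0.642, -0.0], [0.001, 0.001, -1.0]]
contact_force: [1.2, -0.2, -1.3]
gripper_width: 0.5
gripper_force: 46.0
```

>>> apply_moves(deltas=[{"translation": [-3, -40, 0], "yaw": 0}, {"translation": [-6, -80, 0], "yaw": 0}, {"translation": [-9, -120, 0], "yaw": 0}, {"translation": [-11, -155, 0], "yaw": 0}, {"translation": [-12, -185, 0], "yaw": 0}])

```text
clock: 7.57
position: [0.5848, -0.2423, 0.1762]
ee_rot: [[0.643, 0.766, 0.001], [0.766, -0.643, -0.001], [0.0, 0.001, -1.0]]
contact_force: [0.0, 0.9, -1.1]
gripper_width: 0.498
gripper_force: 46.0
```

>>> apply_moves(deltas=[{"translation": [-1, -20, 0], "yaw": 0}, {"translation": [-1, -32, 0], "yaw": 0}, {"translation": [-1, -32, 0], "yaw": 0}, {"translation": [-1, -32, 0], "yaw": 0}])

```text
clock: 7.9
position: [0.5845, -0.2716, 0.1756]
ee_rot: [[0.642, 0.766, 0.0], [0.766, -0.642, 0.0], [0.0, -0.0, -1.0]]
contact_force: [0.4, -0.3, -1.5]
gripper_width: 0.497
gripper_force: 46.0
```

```bash
python3 - <<'E'
from look import look
look(['bottle_short'],None,'scene');look(['bottle_short'],None,'side')
E
```

```text
7.9 [ 584.5 -271.6  175.6] ydir 140.0 cam [ 1.198 -0.509  1.175]
bottle_short [([581, -272, 138], 0.77), ([580, -192, 6], 0.45)]
8.0 [ 584.7 -270.7  175.7] ydir 140.1 cam [0.147 1.14  1.005]
bottle_short [([585, -271, 142], 0.81), ([468, -34, 61], 0.62)]
```

>>> apply_moves(deltas=[{"translation": [0, 0, -25], "yaw": 0}, {"translation": [0, 0, -55], "yaw": 0}, {"translation": [0, 0, -85], "yaw": 0}, {"translation": [0, 0, -100], "yaw": 0}, {"translation": [0, 0, -106], "yaw": 0}])

```text
clock: 8.52
position: [0.5836, -0.2706, 0.0669]
ee_rot: [[0.641, 0.767, -0.003], [0.767, -0.641, 0.002], [-0.001, -0.004, -1.0]]
contact_force: [-0.4, 0.2, -1.9]
gripper_width: 0.5
gripper_force: 46.0
```

>>> apply_moves(deltas=[{"translation": [0, 0, -8], "yaw": 0}, {"translation": [0, 0, -15], "yaw": 0}, {"translation": [0, 0, -21], "yaw": 0}, {"translation": [0, 0, -23], "yaw": 0}, {"translation": [0, 0, -24], "yaw": 0}])

```text
clock: 8.93
position: [0.5846, -0.2719, 0.0458]
ee_rot: [[0.642, 0.767, 0.0], [0.767, -0.642, -0.0], [0.0, 0.0, -1.0]]
contact_force: [0.0, 0.9, -1.2]
gripper_width: 0.495
gripper_force: 46.0
```

>>> apply_moves(deltas=[{"translation": [0, 0, -1], "yaw": 0}, {"translation": [0, 0, -2], "yaw": 0}, {"translation": [0, 0, -2], "yaw": 0}])

```text
clock: 9.18
position: [0.5845, -0.2719, 0.0438]
ee_rot: [[0.642, 0.767, 0.0], [0.767, -0.642, -0.0], [0.0, 0.0, -1.0]]
contact_force: [0.1, -1.2, -1.3]
gripper_width: 0.499
gripper_force: 46.0
```

>>> apply_moves(deltas=[{"translation": [0, 0, -1], "yaw": 0}, {"translation": [0, 0, -2], "yaw": 0}, {"translation": [0, 0, -2], "yaw": 0}])

```text
clock: 9.43
position: [0.5847, -0.2719, 0.0431]
ee_rot: [[0.642, 0.767, 0.001], [0.767, -0.642, -0.0], [0.0, 0.001, -1.0]]
contact_force: [-6.2, 2.4, 14.2]
gripper_width: 0.498
gripper_force: 47.3
```

>>> apply_moves(deltas=[{"translation": [0, 0, 1], "yaw": 0}, {"translation": [0, 0, 1], "yaw": 0}, {"translation": [0, 0, 1], "yaw": 0}, {"translation": [0, 0, 1], "yaw": 0}], jaw=72)

```text
clock: 9.77
position: [0.5844, -0.2718, 0.0425]
ee_rot: [[0.642, 0.767, -0.0], [0.767, -0.642, -0.0], [-0.0, -0.0, -1.0]]
contact_force: [0.1, -0.3, 0.3]
gripper_width: 0.841
gripper_force: 0.0
```

>>> apply_moves(deltas=[{"translation": [0, 0, 15], "yaw": 0}, {"translation": [0, 0, 45], "yaw": 0}, {"translation": [0, 0, 80], "yaw": 0}, {"translation": [0, 0, 110], "yaw": 0}, {"translation": [2, 18, 130], "yaw": 0}])

```text
clock: 10.18
position: [0.5867, -0.2557, 0.1772]
ee_rot: [[0.643, 0.766, 0.003], [0.766, -0.643, -0.002], [0.0, 0.004, -1.0]]
contact_force: [-0.1, -0.0, 0.3]
gripper_width: 0.843
gripper_force: 0.0
```

>>> apply_moves(deltas=[{"translation": [5, 40, 0], "yaw": 0}, {"translation": [10, 80, 0], "yaw": 0}, {"translation": [14, 120, 0], "yaw": 0}, {"translation": [19, 160, 0], "yaw": 0}, {"translation": [23, 195, 0], "yaw": 0}], jaw=85)

```text
clock: 10.6
position: [0.6094, -0.0565, 0.174]
ee_rot: [[0.642, 0.767, 0.001], [0.767, -0.642, 0.0], [0.001, 0.001, -1.0]]
contact_force: [-0.2, 0.5, -0.5]
gripper_width: 0.994
gripper_force: 0.0
```

>>> apply_moves(deltas=[{"translation": [5, 40, 0], "yaw": 0}, {"translation": [9, 70, 0], "yaw": 0}, {"translation": [11, 88, -10], "yaw": 0}, {"translation": [11, 90, -30], "yaw": 0}, {"translation": [11, 90, -40], "yaw": 0}])

```text
clock: 11.02
position: [0.6201, 0.0326, 0.1318]
ee_rot: [[0.64, 0.768, -0.001], [0.768, -0.64, 0.0], [-0.0, -0.0, -1.0]]
contact_force: [0.3, -0.7, -0.8]
gripper_width: 0.995
gripper_force: 0.0
```

```bash
python3 - <<'E'
from look import look
grab_frame('wrist')
look(['bottle_medium'],'w4')
look(['bottle_short','bottle_medium','occupant'],'s4','scene');look(['bottle_short','occupant'],None,'side')
E
```

```text
Traceback (most recent call last):
NameError: name 'grab_frame' is not defined
```

```bash
python3 - <<'E'
from look import *
grab_frame('wrist')
look(['bottle_medium'],'w4')
look(['bottle_short','bottle_medium','occupant'],'s4','scene');look(['bottle_short','occupant'],None,'side')
a=cv2.imread('pics/w4.png');b=cv2.imread('pics/s4.png')[250:350,180:300]
c=cv2.resize(b,(480,400));o=np.zeros((480,800,3),'uint8');o[:240,:320]=cv2.resize(a,(320,240));o[:400,320:]=c;cv2.imwrite('pics/m4.png',o)
E
```

```text
11.07 [619.4  31.7 129.9] ydir 140.1 cam [0.673 0.097 0.273]
bottle_medium [([622, 31, -5], 0.93)]
11.17 [620.1  30.7 132.6] ydir 140.0 cam [ 1.198 -0.509  1.175]
bottle_short [([580, -268, 6], 0.73), ([584, -192, 6], 0.55)]
bottle_medium [([621, 32, 0], 0.89), ([586, -267, 6], 0.3)]
occupant [([580, -193, 6], 0.94), ([468, -33, 54], 0.74)]
11.37 [620.8  30.6 133.8] ydir 140.0 cam [0.147 1.14  1.005]
bottle_short [([587, -269, 6], 0.78)]
occupant [([577, -198, 5], 0.95)]
```

View pics/m4.png

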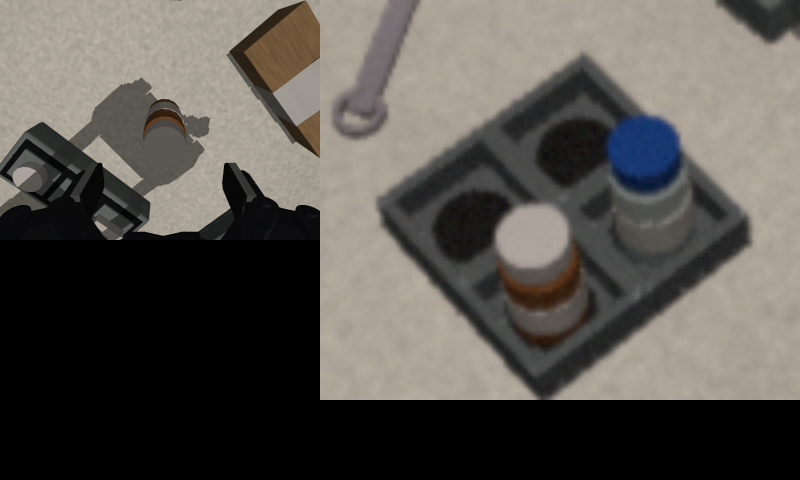

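The crop shows the short bottle upright in its cell at (540,270). In the wrist inset the medium cap at (165,135) is centred between the fingers. Grasping the medium bottle now.

>>> apply_moves(deltas=[{"translation": [0, 0, -25], "yaw": 0}, {"translation": [0, 0, -55], "yaw": 0}, {"translation": [0, 0, -78], "yaw": 0}, {"translation": [0, 0, -86], "yaw": 0}, {"translation": [0, 0, -86], "yaw": 0}])

```text
clock: 11.93
position: [0.6195, 0.0311, 0.0447]
ee_rot: [[0.642, 0.767, -0.003], [0.767, -0.642, -0.0], [-0.002, -0.002, -1.0]]
contact_force: [0.7, 0.5, 0.2]
gripper_width: 0.996
gripper_force: 0.0
```

>>> apply_moves(deltas=[{"translation": [0, 0, 0], "yaw": 0}, {"translation": [0, 0, 0], "yaw": 0}, {"translation": [0, 0, 0], "yaw": 0}, {"translation": [0, 0, 0], "yaw": 0}, {"translation": [0, 0, 0], "yaw": 0}], jaw=30)

```text
clock: 12.35
position: [0.6212, 0.0313, 0.0483]
ee_rot: [[0.642, 0.767, 0.002], [0.767, -0.642, 0.0], [0.002, 0.002, -1.0]]
contact_force: [-1.2, 0.2, 7.0]
gripper_width: 0.5
gripper_force: 45.1
```

>>> apply_moves(deltas=[{"translation": [0, 0, 0], "yaw": 0}, {"translation": [0, 0, 0], "yaw": 0}])

```text
clock: 12.52
position: [0.6212, 0.0313, 0.0484]
ee_rot: [[0.642, 0.767, 0.002], [0.767, -0.642, 0.0], [0.002, 0.002, -1.0]]
contact_force: [-1.4, 1.4, 6.9]
gripper_width: 0.499
gripper_force: 45.0
```

>>> apply_moves(deltas=[{"translation": [0, 0, 20], "yaw": 0}, {"translation": [0, 0, 55], "yaw": 0}, {"translation": [-6, -16, 90], "yaw": 0}, {"translation": [-16, -45, 120], "yaw": 0}, {"translation": [-28, -80, 140], "yaw": 0}])

```text
clock: 12.93
position: [0.5933, -0.0472, 0.1899]
ee_rot: [[0.64, 0.768, 0.004], [0.768, -0.64, -0.0], [0.002, 0.003, -1.0]]
contact_force: [0.3, -1.2, -1.2]
gripper_width: 0.501
gripper_force: 46.1
```

>>> apply_moves(deltas=[{"translation": [-13, -37, 0], "yaw": 0}, {"translation": [-26, -74, 0], "yaw": 0}, {"translation": [-39, -111, 0], "yaw": 0}, {"translation": [-52, -148, 0], "yaw": 0}, {"translation": [-65, -183, 0], "yaw": 0}])

```text
clock: 13.35
position: [0.5269, -0.2322, 0.1867]
ee_rot: [[0.642, 0.767, 0.001], [0.767, -0.642, -0.001], [0.0, 0.001, -1.0]]
contact_force: [0.7, -0.6, -1.5]
gripper_width: 0.501
gripper_force: 46.2
```

>>> apply_moves(deltas=[{"translation": [-10, -27, 0], "yaw": 0}, {"translation": [-16, -42, 0], "yaw": 0}, {"translation": [-17, -46, 0], "yaw": 0}, {"translation": [-17, -46, 0], "yaw": 0}, {"translation": [-17, -46, 0], "yaw": 0}])

```text
clock: 13.77
position: [0.5111, -0.276, 0.1861]
ee_rot: [[0.642, 0.767, 0.0], [0.767, -0.642, 0.0], [0.0, 0.0, -1.0]]
contact_force: [1.0, 0.1, -0.9]
gripper_width: 0.499
gripper_force: 46.2
```

```bash
python3 - <<'E'
from look import look
look(['bottle_medium'],None,'scene');look(['bottle_medium'],None,'side')
E
```

```text
13.77 [ 511.1 -276.   186.1] ydir 140.1 cam [ 1.198 -0.509  1.175]
bottle_medium [([509, -279, 139], 0.76), ([458, 342, 0], 0.35)]
13.87 [ 511.4 -275.5  186. ] ydir 140.1 cam [0.147 1.14  1.005]
bottle_medium [([512, -273, 138], 0.56)]
```

>>> apply_moves(deltas=[{"translation": [-1, -2, -25], "yaw": 0}, {"translation": [-1, -2, -55], "yaw": 0}, {"translation": [-1, -2, -85], "yaw": 0}, {"translation": [-1, -2, -102], "yaw": 0}, {"translation": [-1, -2, -108], "yaw": 0}])

```text
clock: 14.38
position: [0.509, -0.2771, 0.0745]
ee_rot: [[0.641, 0.767, -0.004], [0.767, -0.641, 0.002], [-0.001, -0.004, -1.0]]
contact_force: [0.4, 0.2, -1.8]
gripper_width: 0.498
gripper_force: 46.2
```

>>> apply_moves(deltas=[{"translation": [0, 0, -8], "yaw": 0}, {"translation": [0, 0, -15], "yaw": 0}, {"translation": [0, 0, -19], "yaw": 0}, {"translation": [0, 0, -21], "yaw": 0}, {"translation": [0, 0, -21], "yaw": 0}])

```text
clock: 14.8
position: [0.5101, -0.2785, 0.0571]
ee_rot: [[0.642, 0.767, 0.0], [0.767, -0.642, -0.0], [0.0, 0.0, -1.0]]
contact_force: [-1.1, -0.8, -1.8]
gripper_width: 0.502
gripper_force: 46.2
```

>>> apply_moves(deltas=[{"translation": [0, 0, -1], "yaw": 0}, {"translation": [0, 0, -2], "yaw": 0}, {"translation": [0, 0, -2], "yaw": 0}])

```text
clock: 15.05
position: [0.51, -0.2786, 0.055]
ee_rot: [[0.642, 0.767, 0.0], [0.767, -0.642, -0.0], [0.0, 0.0, -1.0]]
contact_force: [-0.6, -0.6, -1.6]
gripper_width: 0.503
gripper_force: 46.2
```

>>> apply_moves(deltas=[{"translation": [0, 0, -0.5], "yaw": 0}, {"translation": [0, 0, -1], "yaw": 0}, {"translation": [0, 0, -1], "yaw": 0}])

```text
clock: 15.3
position: [0.51, -0.2786, 0.0544]
ee_rot: [[0.642, 0.767, 0.0], [0.767, -0.642, -0.0], [0.0, 0.0, -1.0]]
contact_force: [-3.2, 1.0, 4.3]
gripper_width: 0.502
gripper_force: 46.8
```

>>> apply_moves(deltas=[{"translation": [0, 0, 0], "yaw": 0}, {"translation": [0, 0, 0], "yaw": 0}, {"translation": [0, 0, 0], "yaw": 0}, {"translation": [0, 0, 0], "yaw": 0}], jaw=72)

```text
clock: 15.63
position: [0.5099, -0.2785, 0.0538]
ee_rot: [[0.642, 0.767, -0.0], [0.767, -0.642, -0.0], [-0.0, 0.0, -1.0]]
contact_force: [-0.3, 0.4, 0.0]
gripper_width: 0.843
gripper_force: 0.0
```

>>> apply_moves(deltas=[{"translation": [0, 0, 15], "yaw": 0}, {"translation": [0, 0, 45], "yaw": 0}, {"translation": [0, 0, 80], "yaw": 0}, {"translation": [0, 0, 110], "yaw": 0}, {"translation": [-1, 19, 125], "yaw": 0}])

```text
clock: 16.05
position: [0.5096, -0.2614, 0.1829]
ee_rot: [[0.643, 0.766, 0.003], [0.766, -0.643, -0.003], [0.0, 0.004, -1.0]]
contact_force: [0.8, -0.4, -0.1]
gripper_width: 0.842
gripper_force: 0.0
```

>>> apply_moves(deltas=[{"translation": [-3, 40, 0], "yaw": 0}, {"translation": [-6, 80, 0], "yaw": 0}, {"translation": [-9, 120, 0], "yaw": 0}, {"translation": [-12, 160, 0], "yaw": 0}, {"translation": [-16, 200, 0], "yaw": 0}], jaw=85)

```text
clock: 16.47
position: [0.4924, -0.0578, 0.1789]
ee_rot: [[0.642, 0.766, 0.0], [0.766, -0.642, -0.0], [0.0, 0.0, -1.0]]
contact_force: [0.8, -0.2, 0.5]
gripper_width: 0.995
gripper_force: 0.0
```

>>> apply_moves(deltas=[{"translation": [-3, 40, 0], "yaw": 0}, {"translation": [-6, 80, 0], "yaw": 0}, {"translation": [-9, 120, 0], "yaw": 0}, {"translation": [-12, 160, 0], "yaw": 0}, {"translation": [-16, 200, 0], "yaw": 0}])

```text
clock: 16.88
position: [0.4763, 0.1425, 0.179]
ee_rot: [[0.642, 0.767, 0.001], [0.767, -0.642, 0.0], [0.001, 0.0, -1.0]]
contact_force: [1.2, 0.1, -0.3]
gripper_width: 0.994
gripper_force: 0.0
```

>>> apply_moves(deltas=[{"translation": [-3, 40, 0], "yaw": 0}, {"translation": [-6, 80, 0], "yaw": 0}, {"translation": [-7, 110, 0], "yaw": 0}, {"translation": [-7, 120, 0], "yaw": 0}, {"translation": [-7, 120, 0], "yaw": 0}])

```text
clock: 17.3
position: [0.4695, 0.2625, 0.1785]
ee_rot: [[0.64, 0.769, -0.001], [0.769, -0.64, 0.0], [-0.0, -0.0, -1.0]]
contact_force: [0.7, -0.1, -0.5]
gripper_width: 1.001
gripper_force: 0.0
```

```bash
python3 - <<'E'
from look import *
look(['bottle_medium','bottle_tall','bottle_short'],'s5','scene');look(['bottle_medium','bottle_tall','bottle_short'],None,'side')
look(['bottle_tall'],'w5')
a=cv2.imread('pics/w5.png');b=cv2.imread('pics/s5.png')[250:350,180:300]
o=np.zeros((480,800,3),'uint8');o[:360,:480]=cv2.resize(a,(480,360));o[:267,480:]=cv2.resize(b,(320,267));cv2.imwrite('pics/m5.png',o)
E
```

```text
17.3 [469.5 262.5 178.5] ydir 140.2 cam [ 1.198 -0.509  1.175]
bottle_medium [([510, -280, 9], 0.79), ([452, 87, 56], 0.35)]
bottle_tall [([460, 343, 2], 0.7)]
bottle_short [([581, -272, 7], 0.87), ([587, -268, 6], 0.2)]
17.5 [470.1 259.4 178.8] ydir 140.0 cam [0.147 1.14  1.005]
bottle_medium [([514, -277, 6], 0.51)]
bottle_tall [([459, 340, 4], 0.91), ([549, -233, 1], 0.74)]
bottle_short []
17.7 [470.1 259.7 178.9] ydir 140.0 cam [0.523 0.325 0.322]
bottle_tall [([458, 346, 1], 0.58), ([451, 91, 55], 0.18)]
```

View pics/m5.png

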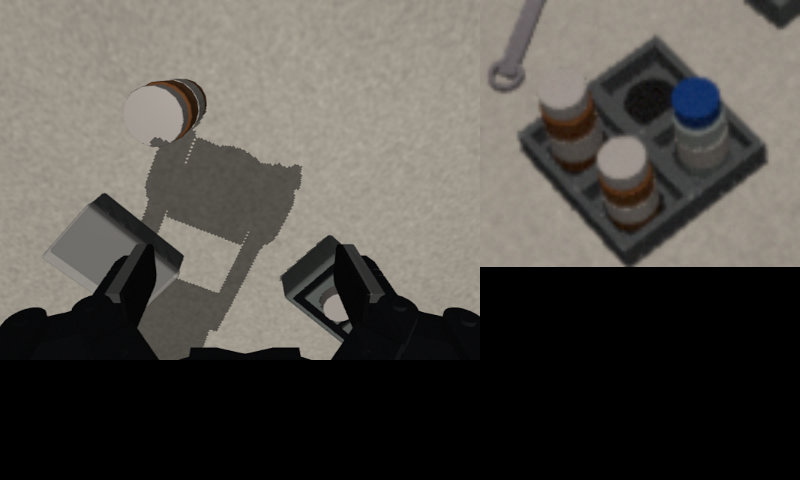

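The medium bottle also stands upright in its cell. The tall cap is at (155,112) in the composite, which is (206,149) in the full frame.

```bash
python3 - <<'E'
from px import *
print(ray('wrist',(206,149.5),.115).round(1),np.array(read_state()['position'])*1000)
E
```

```text
[463.  343.7 115. ] [470.05763686 260.01200624 178.89333534]
```

>>> apply_moves(deltas=[{"translation": [-4, 36, 0], "yaw": 0}, {"translation": [-7, 68, 0], "yaw": 0}, {"translation": [-8.5, 80, 0], "yaw": 0}, {"translation": [-8.5, 82, -5], "yaw": 0}, {"translation": [-8.5, 82, -20], "yaw": 0}])

```text
clock: 18.22
position: [0.4619, 0.3433, 0.1601]
ee_rot: [[0.641, 0.768, 0.002], [0.768, -0.641, 0.001], [0.002, 0.001, -1.0]]
contact_force: [0.9, -0.4, 0.8]
gripper_width: 0.992
gripper_force: 0.0
```

>>> apply_moves(deltas=[{"translation": [0, 0, -25], "yaw": 0}, {"translation": [0, 0, -55], "yaw": 0}, {"translation": [0, 0, -85], "yaw": 0}, {"translation": [0, 0, -98], "yaw": 0}, {"translation": [0, 0, -98], "yaw": 0}])

```text
clock: 18.63
position: [0.4602, 0.3409, 0.0575]
ee_rot: [[0.642, 0.767, -0.004], [0.766, -0.642, -0.003], [-0.005, -0.001, -1.0]]
contact_force: [-0.1, -0.1, -0.3]
gripper_width: 0.993
gripper_force: 0.0
```

>>> apply_moves(deltas=[{"translation": [0, 0, 0], "yaw": 0}, {"translation": [0, 0, 0], "yaw": 0}, {"translation": [0, 0, 0], "yaw": 0}, {"translation": [0, 0, 0], "yaw": 0}, {"translation": [0, 0, 0], "yaw": 0}], jaw=30)

```text
clock: 19.05
position: [0.4622, 0.343, 0.0628]
ee_rot: [[0.642, 0.767, 0.002], [0.767, -0.642, 0.001], [0.003, 0.001, -1.0]]
contact_force: [-0.4, -1.4, 6.8]
gripper_width: 0.505
gripper_force: 45.1
```

>>> apply_moves(deltas=[{"translation": [0, 0, 0], "yaw": 0}, {"translation": [0, 0, 0], "yaw": 0}])

```text
clock: 19.22
position: [0.4622, 0.343, 0.0629]
ee_rot: [[0.642, 0.767, 0.002], [0.767, -0.642, 0.001], [0.003, 0.001, -1.0]]
contact_force: [0.9, -1.3, 7.3]
gripper_width: 0.501
gripper_force: 45.1
```

>>> apply_moves(deltas=[{"translation": [0, 0, 20], "yaw": 0}, {"translation": [0, 0, 55], "yaw": 0}, {"translation": [1, -16, 90], "yaw": 0}, {"translation": [3, -45, 120], "yaw": 0}, {"translation": [6, -82, 140], "yaw": 0}])

```text
clock: 19.63
position: [0.4675, 0.2615, 0.2046]
ee_rot: [[0.64, 0.768, 0.003], [0.768, -0.64, 0.002], [0.004, 0.001, -1.0]]
contact_force: [0.8, 0.3, -2.8]
gripper_width: 0.505
gripper_force: 46.4
```

>>> apply_moves(deltas=[{"translation": [3, -40, 0], "yaw": 0}, {"translation": [6, -80, 0], "yaw": 0}, {"translation": [9, -120, 0], "yaw": 0}, {"translation": [12, -160, 0], "yaw": 0}, {"translation": [16, -200, 0], "yaw": 0}])

```text
clock: 20.05
position: [0.483, 0.0593, 0.2015]
ee_rot: [[0.642, 0.767, 0.002], [0.767, -0.642, 0.0], [0.001, 0.001, -1.0]]
contact_force: [0.2, -0.2, -2.1]
gripper_width: 0.502
gripper_force: 46.5
```

>>> apply_moves(deltas=[{"translation": [3, -40, 0], "yaw": 0}, {"translation": [6, -80, 0], "yaw": 0}, {"translation": [9, -120, 0], "yaw": 0}, {"translation": [12, -160, 0], "yaw": 0}, {"translation": [15, -195, 0], "yaw": 0}])

```text
clock: 20.47
position: [0.498, -0.1364, 0.2015]
ee_rot: [[0.642, 0.766, 0.001], [0.766, -0.642, -0.001], [0.0, 0.002, -1.0]]
contact_force: [-0.1, 0.5, -2.2]
gripper_width: 0.5
gripper_force: 46.5
```

>>> apply_moves(deltas=[{"translation": [3, -30, 0], "yaw": 0}, {"translation": [5, -55, 0], "yaw": 0}, {"translation": [6, -67, 0], "yaw": 0}, {"translation": [6, -68, 0], "yaw": 0}, {"translation": [6, -68, 0], "yaw": 0}])

```text
clock: 20.88
position: [0.5043, -0.2019, 0.2007]
ee_rot: [[0.643, 0.766, 0.0], [0.766, -0.643, 0.0], [0.0, -0.0, -1.0]]
contact_force: [-0.4, 0.4, -2.3]
gripper_width: 0.501
gripper_force: 46.5
```

```bash
python3 - <<'E'
from look import look
look(['bottle_tall'],None,'scene');look(['bottle_tall'],None,'side')
E
```

```text
20.88 [ 504.3 -201.9  200.7] ydir 140.0 cam [ 1.198 -0.509  1.175]
bottle_tall []
20.98 [ 504.4 -200.9  200.7] ydir 140.1 cam [0.147 1.14  1.005]
bottle_tall [([501, -206, 138], 0.56)]
```

>>> apply_moves(deltas=[{"translation": [0.5, -2, -25], "yaw": 0}, {"translation": [0.5, -2, -55], "yaw": 0}, {"translation": [0.5, -2, -85], "yaw": 0}, {"translation": [0.5, -2, -102], "yaw": 0}, {"translation": [0.5, -2, -108], "yaw": 0}])

```text
clock: 21.5
position: [0.5037, -0.2025, 0.0895]
ee_rot: [[0.641, 0.768, -0.003], [0.768, -0.641, 0.002], [-0.001, -0.004, -1.0]]
contact_force: [0.1, 0.3, -3.4]
gripper_width: 0.5
gripper_force: 46.6
```

>>> apply_moves(deltas=[{"translation": [0, 0, -8], "yaw": 0}, {"translation": [0, 0, -15], "yaw": 0}, {"translation": [0, 0, -19], "yaw": 0}, {"translation": [0, 0, -21], "yaw": 0}, {"translation": [0, 0, -21], "yaw": 0}])

```text
clock: 21.92
position: [0.505, -0.204, 0.0717]
ee_rot: [[0.642, 0.767, 0.0], [0.767, -0.642, -0.0], [0.0, 0.0, -1.0]]
contact_force: [0.1, 0.2, -1.1]
gripper_width: 0.5
gripper_force: 46.6
```

>>> apply_moves(deltas=[{"translation": [0, 0, -1], "yaw": 0}, {"translation": [0, 0, -2], "yaw": 0}, {"translation": [0, 0, -2], "yaw": 0}])

```text
clock: 22.17
position: [0.5049, -0.204, 0.0697]
ee_rot: [[0.642, 0.767, 0.0], [0.767, -0.642, -0.0], [0.0, 0.0, -1.0]]
contact_force: [-0.1, -0.5, -1.6]
gripper_width: 0.502
gripper_force: 46.6
```

>>> apply_moves(deltas=[{"translation": [0, 0, -0.5], "yaw": 0}, {"translation": [0, 0, -1], "yaw": 0}, {"translation": [0, 0, -1], "yaw": 0}])

```text
clock: 22.42
position: [0.505, -0.204, 0.0689]
ee_rot: [[0.642, 0.767, 0.0], [0.767, -0.642, -0.0], [0.0, 0.0, -1.0]]
contact_force: [-0.7, 0.0, 1.3]
gripper_width: 0.502
gripper_force: 46.9
```

>>> apply_moves(deltas=[{"translation": [0, 0, 0], "yaw": 0}, {"translation": [0, 0, 0], "yaw": 0}, {"translation": [0, 0, 0], "yaw": 0}, {"translation": [0, 0, 0], "yaw": 0}], jaw=72)

```text
clock: 22.75
position: [0.5049, -0.2039, 0.0685]
ee_rot: [[0.642, 0.767, 0.0], [0.767, -0.642, -0.0], [0.0, 0.0, -1.0]]
contact_force: [-0.8, -0.2, -0.0]
gripper_width: 0.84
gripper_force: 0.0
```

>>> apply_moves(deltas=[{"translation": [0, 0, 15], "yaw": 0}, {"translation": [0, 0, 45], "yaw": 0}, {"translation": [0, 0, 75], "yaw": 0}, {"translation": [0, 0, 95], "yaw": 0}, {"translation": [-4, 20, 105], "yaw": 0}])

```text
clock: 23.17
position: [0.5018, -0.1858, 0.1766]
ee_rot: [[0.643, 0.766, 0.003], [0.766, -0.643, -0.002], [0.0, 0.004, -1.0]]
contact_force: [-0.1, 0.2, 0.3]
gripper_width: 0.844
gripper_force: 0.0
```

>>> apply_moves(deltas=[{"translation": [-7, 38, 0], "yaw": 0}, {"translation": [-14, 76, 0], "yaw": 0}, {"translation": [-21, 112, 0], "yaw": 0}, {"translation": [-25, 135, 0], "yaw": 0}, {"translation": [-25, 135, 0], "yaw": 0}], jaw=0)

```text
clock: 23.58
position: [0.4752, -0.0457, 0.1738]
ee_rot: [[0.64, 0.769, 0.001], [0.769, -0.64, 0.001], [0.001, 0.0, -1.0]]
contact_force: [0.7, -0.1, 0.7]
gripper_width: 0.13
gripper_force: 0.0
```

```bash
python3 - <<'E'
from look import *
grab_frame('wrist');grab_frame('wrist')
look(['key_small_top','key_bar_top','key_large_top'],'w6')
T=['bottle_tall','bottle_medium','bottle_short','occupant']
look(T+['key_small_top','key_bar_top','key_large_top'],'s6','scene')
a=cv2.imread('pics/w6.png');b=cv2.imread('pics/s6.png')[250:350,180:300]
o=np.zeros((480,800,3),'uint8');o[:360,:480]=cv2.resize(a,(480,360));o[:267,480:]=cv2.resize(b,(320,267));cv2.imwrite('pics/m6.png',o)
E
```

```text
23.68 [475.9 -48.4 173.7] ydir 140.2 cam [0.528 0.017 0.317]
key_small_top [([461, 23, 55], 0.62)]
key_bar_top [([467, -33, 56], 0.75)]
key_large_top [([452, 90, 58], 0.55), ([501, -201, 10], 0.52)]
23.88 [476.  -49.8 173.4] ydir 140.0 cam [ 1.198 -0.509  1.175]
bottle_tall [([506, -203, 8], 0.94)]
bottle_medium [([508, -281, 6], 0.65)]
bottle_short [([579, -274, 3], 0.97)]
occupant [([581, -193, 2], 0.84)]
key_small_top [([630, 437, -1], 0.67), ([509, -279, 8], 0.57), ([458, 30, 57], 0.45)]
key_bar_top [([468, -30, 59], 0.56)]
key_large_top [([295, 264, 2], 0.72), ([453, 84, 58], 0.61), ([582, -271, 5], 0.53)]
```

View pics/m6.png

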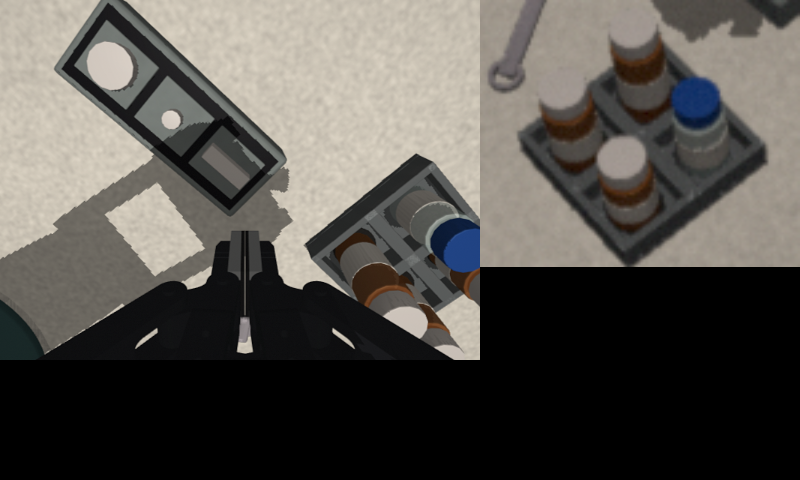

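All three bottles stand upright in their cells. The keys are at composite positions large (109,66), small (171,119) and bar (227,167), and the fingers are shut.

```bash
python3 - <<'E'
from px import *
print(np.array(read_state()['position'])*1000)
for uv in [(109.5,66),(171.3,119.3),(227,167)]: print(ray('wrist',np.array(uv)*4/3,.057).round(1))
E
```

```text
[475.85910204 -49.08790276 173.44698413]
[451.8  86.4  57. ]
[459.9  26.6  57. ]
[468.1 -33.   57. ]
```

>>> apply_moves(deltas=[{"translation": [-8, 38, -15], "yaw": 0}, {"translation": [-14, 68, -35], "yaw": 0}, {"translation": [-15.5, 76, -60], "yaw": 0}, {"translation": [-15.5, 76, -85], "yaw": 0}, {"translation": [-15.5, 76, -100], "yaw": 0}])

```text
clock: 24.7
position: [0.4594, 0.0278, 0.0711]
ee_rot: [[0.641, 0.768, -0.002], [0.768, -0.641, 0.0], [-0.001, -0.001, -1.0]]
contact_force: [-0.4, -0.3, -0.9]
gripper_width: -0.002
gripper_force: 0.0
```

>>> apply_moves(deltas=[{"translation": [0, 0, -6], "yaw": 0}, {"translation": [0, 0, -10], "yaw": 0}, {"translation": [0, 0, -13], "yaw": 0}, {"translation": [0, 0, -13], "yaw": 0}])

```text
clock: 25.03
position: [0.4607, 0.0269, 0.0609]
ee_rot: [[0.642, 0.767, 0.001], [0.767, -0.642, 0.0], [0.0, 0.0, -1.0]]
contact_force: [0.0, -0.3, -0.5]
gripper_width: -0.001
gripper_force: 0.0
```

>>> apply_moves(deltas=[{"translation": [0, 0, -2], "yaw": 0}, {"translation": [0, 0, -4], "yaw": 0}, {"translation": [0, 0, -6], "yaw": 0}, {"translation": [0, 0, -7], "yaw": 0}, {"translation": [0, 0, -7], "yaw": 0}])

```text
clock: 25.45
position: [0.4607, 0.027, 0.0538]
ee_rot: [[0.642, 0.767, 0.001], [0.767, -0.642, -0.0], [0.001, 0.001, -1.0]]
contact_force: [3.0, -0.9, 2.6]
gripper_width: -0.0
gripper_force: 1.6
```

>>> apply_moves(deltas=[{"translation": [0, 0, -1], "yaw": 0}, {"translation": [0, 0, -2], "yaw": 0}, {"translation": [0, 0, -2], "yaw": 0}])

```text
clock: 25.7
position: [0.4608, 0.027, 0.052]
ee_rot: [[0.642, 0.767, 0.001], [0.767, -0.642, -0.0], [0.001, 0.001, -1.0]]
contact_force: [1.8, -1.3, 6.3]
gripper_width: 0.005
gripper_force: 3.3
```

>>> apply_moves(deltas=[{"translation": [0, 0, -0.5], "yaw": 0}, {"translation": [0, 0, -1], "yaw": 0}, {"translation": [0, 0, -1.5], "yaw": 0}, {"translation": [0, 0, -1.5], "yaw": 0}])

```text
clock: 26.03
position: [0.4609, 0.027, 0.0515]
ee_rot: [[0.642, 0.767, 0.001], [0.767, -0.642, -0.0], [0.001, 0.001, -1.0]]
contact_force: [-6.0, -2.1, 20.3]
gripper_width: 0.0
gripper_force: 10.3
```

That is the hard stop. Releasing the small key and moving to the bar key.

>>> apply_moves(deltas=[{"translation": [0, 0, 5], "yaw": 0}, {"translation": [0, 0, 15], "yaw": 0}, {"translation": [0, 0, 28], "yaw": 0}, {"translation": [1, -10, 32], "yaw": 0}, {"translation": [3, -30, 32], "yaw": 0}])

```text
clock: 26.45
position: [0.4639, -0.0026, 0.0837]
ee_rot: [[0.64, 0.768, 0.002], [0.768, -0.64, 0.0], [0.001, 0.001, -1.0]]
contact_force: [-0.6, 0.2, -0.6]
gripper_width: -0.003
gripper_force: 0.0
```

>>> apply_moves(deltas=[{"translation": [2, -20, 0], "yaw": 0}, {"translation": [4, -29, 0], "yaw": 0}, {"translation": [4, -29.5, -8], "yaw": 0}, {"translation": [4, -29.5, -18], "yaw": 0}, {"translation": [4, -29.5, -22], "yaw": 0}])

```text
clock: 26.87
position: [0.4665, -0.032, 0.0579]
ee_rot: [[0.642, 0.767, -0.002], [0.767, -0.642, 0.0], [-0.001, -0.002, -1.0]]
contact_force: [-0.3, 0.5, -0.6]
gripper_width: -0.0
gripper_force: 0.0
```

>>> apply_moves(deltas=[{"translation": [0, 0, -2], "yaw": 0}, {"translation": [0, 0, -4], "yaw": 0}, {"translation": [0, 0, -6], "yaw": 0}, {"translation": [0, 0, -7], "yaw": 0}, {"translation": [0, 0, -7], "yaw": 0}])

```text
clock: 27.28
position: [0.4674, -0.0321, 0.0531]
ee_rot: [[0.642, 0.767, 0.0], [0.767, -0.642, 0.0], [0.0, -0.0, -1.0]]
contact_force: [-1.4, 2.4, 3.5]
gripper_width: 0.0
gripper_force: 1.9
```

>>> apply_moves(deltas=[{"translation": [0, 0, -1], "yaw": 0}, {"translation": [0, 0, -2], "yaw": 0}, {"translation": [0, 0, -2.5], "yaw": 0}, {"translation": [0, 0, -2.5], "yaw": 0}])

```text
clock: 27.62
position: [0.4677, -0.0323, 0.0517]
ee_rot: [[0.642, 0.767, 0.001], [0.767, -0.642, 0.0], [0.001, 0.0, -1.0]]
contact_force: [-8.7, 4.0, 16.4]
gripper_width: -0.006
gripper_force: 8.1
```

>>> apply_moves(deltas=[{"translation": [0, 0, -0.5], "yaw": 0}, {"translation": [0, 0, -0.5], "yaw": 0}])

```text
clock: 27.78
position: [0.4678, -0.0323, 0.0515]
ee_rot: [[0.642, 0.767, 0.001], [0.767, -0.642, 0.0], [0.001, 0.0, -1.0]]
contact_force: [-10.1, 5.7, 20.7]
gripper_width: 0.001
gripper_force: 10.5
```

>>> apply_moves(deltas=[{"translation": [0, 0, 10], "yaw": 0}, {"translation": [0, 0, 35], "yaw": 0}, {"translation": [0, 0, 70], "yaw": 0}, {"translation": [0, 0, 95], "yaw": 0}, {"translation": [0, 0, 100], "yaw": 0}])

```text
clock: 28.2
position: [0.4688, -0.0328, 0.1547]
ee_rot: [[0.642, 0.767, 0.006], [0.767, -0.642, -0.001], [0.003, 0.005, -1.0]]
contact_force: [0.8, 0.0, -0.1]
gripper_width: -0.0
gripper_force: 0.0
```

>>> apply_moves(deltas=[{"translation": [0, 0, 0], "yaw": 0}, {"translation": [0, 0, 0], "yaw": 0}, {"translation": [0, 0, 0], "yaw": 0}])

```text
clock: 28.45
position: [0.4668, -0.0324, 0.1485]
ee_rot: [[0.642, 0.767, -0.002], [0.767, -0.642, 0.0], [-0.001, -0.001, -1.0]]
contact_force: [0.6, -0.2, -0.4]
gripper_width: -0.001
gripper_force: 0.0
```

```bash
python3 - <<'E'
from look import *
T=['bottle_tall','bottle_medium','bottle_short','occupant','panel']
look(T,'s7','scene');look(T,None,'side')
sign_off()
E
```

```text
28.45 [466.8 -32.4 148.5] ydir 140.1 cam [ 1.198 -0.509  1.175]
bottle_tall [([507, -204, 9], 0.67), ([458, 31, 58], 0.4)]
bottle_medium [([508, -281, 4], 0.8), ([586, -269, 6], 0.67), ([456, 88, 56], 0.6), ([758, 158, 0], 0.26)]
bottle_short [([580, -273, 5], 0.69)]
occupant [([581, -194, 5], 0.93)]
panel [([464, 28, 4], 0.89), ([369, -247, -2], 0.4)]
28.75 [467.2 -32.4 149.5] ydir 140.1 cam [0.147 1.14  1.005]
bottle_tall [([502, -208, 7], 0.61), ([758, 163, -2], 0.58)]
bottle_medium [([511, -280, 8], 0.44)]
bottle_short [([587, -273, 8], 0.67)]
occupant [([581, -196, 4], 0.64), ([468, 28, 59], 0.45)]
panel [([458, 27, 2], 0.6)]
the job is handed in; nothing more can be done
```

The job is handed in at about 29 s: all three bottles stand upright in their cells, and I pressed the small round key to its stop, let it up, then did the same with the bar key, without touching the large key.

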